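# Hang the red padlock behind the drop keeper

## Robot

A 6-joint arm with a two-finger parallel gripper is mounted at the origin on a cart in front of the work surface, level with it; the furniture and walls round the work are solid. World frame = base frame: x ahead of the robot, y to its left, z up, the work surface at z = 0. Lengths are in m, angles in rad, forces in N, time in s.
With the tool pointing down it reaches from about 0.375 to 0.9 m from the base axis. Payload 3.1 kg.
Tool frame: the origin (TCP) lies at the very end of the fingers, on their centre line; the grasp point (between the pads) lies 19 mm behind it; z points along the fingers, y is the line along which they close (so a half turn about z gives the same grasp; the last joint's range is limited). The gripper opens to 87 mm and grips with 3 to 60 N. Pads are 19 mm wide; open, the fingers measure 117 mm over their backs; the gripper's body (75 mm by 190 mm) begins 51 mm behind the grasp point.
Start: joints at [1.022, 0.527, 1.433, -0, 1.181, -0.178], TCP at [0.226, 0.583, 0.223] pointing down, gripper open.
Joint ranges: [-3.08, 3.08], [-0.75, 2.2], [0.22, 2.44], [-1.43, 4.57], [0, 2.65], [-2.85, 2.85]. Speed limits (rad/s): [2.79, 2.79, 3.14, 3.14, 3.14, 3.14].

## Interface

Orientations are given as a unit quaternion [x, y, z, w].
In Python, from rig import readout, vision, job gives the robot as it stands.
- The arm moves only by the tool carry_out, never from a script. Its argument "plan" is a list of rows, each an object of numbers: "x", "y", "z": the shift along the tool's x, y, z as a fraction of full scale; "wx", "wy", "wz": the turn, a rotation vector about the tool's x, y, z as a fraction of full scale. In form: [{"x": .., "y": .., "z": .., "wx": .., "wy": .., "wz": ..}, ...]. A call has 1 to 20 rows; each row shifts and turns the commanded pose from where the row before left it, along the tool's axes as they then stand; what a row does not reach is not made up. Full scale, the value 1, is 50 mm for a shift and 8 degrees for a turn. A row lasts 1/8 s, in which the tool goes at most 62.5 mm and 10.7 degrees, less where a joint would pass 70% of its speed; a pose out of reach is approached as far as the arm can. A call with a number of a shift or a turn outside -1 to 1 is refused whole. A call with a gripper value outside its range is refused whole. "jaw" is the opening in per cent of the stroke, from 0 (shut) to 100 (fully open), set as the call begins (left out, the last holds). The fingers move at their own pace and stop on an object; "force" is the grip in N (left out, the last holds). Time passes only in rows, so rows that do not move let the fingers close. It gives the time, the measured TCP pose, the force, the opening and the grip force at its end, in the units of the state.
- readout.get_state(): the state, without advancing time (a new reading comes with each control period).
- vision.grab_frame(name): name is "scene" or "side" or "wrist"; returns a dict with "pixels" (480x640x3 uint8, blue, green, red), "fx", "fy", "cx", "cy" (pixels), "pose" (4x4, takes a point from camera to world coordinates). Camera axes: x right, y up, looking along -z (the intrinsics and any distortion apply to the point x, -y, -z); pixel columns grow to the right and rows downward; lengths in m; the calibration is good to about 2 mm. A picture is of the moment at which its call begins. There is no depth.
- job.close_job(): hands the job in; it is judged then, once.
The state is a dict: "time": time; "q": joint angles; "joint_vel": joint speeds; "joint_efforts": joint torques, N m; "ee_pos": TCP position; "ee_rot": TCP orientation; "ft_force": force on the tool from outside, world axes, zero at the start; "ft_torque": the same for the moment, N m; "gripper_width": opening from 0.0 (shut) to 1.0 (fully open); "finger_force": force on a finger pad.
Only numpy, scipy, OpenCV 4.12 (cv2) and the standard library are available. Lean on these libraries where they do the work, as an engineer would, in place of code of your own. Each camera call takes 0.05 s, during which the arm holds its last target. There are 200 camera calls.

## Task

Hang the red padlock by its shackle on the peg of the grey lockout stand: push it along the peg past the yellow gravity flap, which it lifts, so that the flap falls shut again behind it and the padlock hangs freely on the peg. Leave the blue padlock standing where it is.

Things in the scene. Friction and masses are not known exactly. Their poses are not given: they have to be found in the camera images.
- red_lock: red padlock, standing; origin under its centre, z up. Body 24 (x) x 50 (y) x 40 mm (z). Closed steel shackle of 9 mm bar above: straight legs at y = +-18.5 (46 over both) from z = 40 to 71, top bar along y at z = 72 to 80; window between them 28 wide, z = 40 to 72. Pinch both legs across y from above at z = 55 to 75: lower, the gripper would meet the stand's arm. 0.1 to 0.2 kg
- blue_lock: blue padlock of the same shape and size, a bystander; origin under its centre, z up
- station: grey stand, fixed; origin under its 120 x 90 x 10 mm base. Level steel peg 10 mm thick along its x at y = 0, z = 130 mm, from the free tip x = -49 (toward the robot) to the upright at x = +35 (176 high). Arm over the peg: 14 wide, z = 169 to 174, from the upright to x = -34. Slide the lock in with its x along the peg, its underside at z = 74; at x = +5 to 8 lower it 10 mm to hang
- keeper (a joint): yellow flap, 13 mm wide, hinged under the arm's front end at the stand's x = -30, z = 166 mm (hinge 20 wide). 0: hangs shut down to z = 138, 3 mm above the peg; to 1.45 rad: swung inward (+x) and up; never outward. 20 g, falls shut by itself. The shackle's top bar lifts it when pushed inward and frees it about 25 mm behind the hinge
Mind the look-alikes: they are no part of the job. What is shaped like the red_lock but pink is not meant.

How it is judged:
At the end, for the whole second after the job is handed in: The red padlock hangs upright (within 0.4 rad) and still (under 0.05 m/s) by its shackle on the peg, between the flap and the upright: its origin at x = -24 to +35 mm, within 25 mm sideways and at z = 53 to 78 mm in the stand's frame; the yellow keeper flap hangs shut (under 0.15 rad) (x of red_lock in the frame of station between -0.024 and 0.035 m and y of red_lock in the frame of station between -0.025 and 0.025 m and z of red_lock in the frame of station between 0.053 and 0.078 m and angle between red_lock's own z axis and vertical below 0.4 rad and linear speed of red_lock below 0.05 m/s and value of joint keeper below 0.15 rad); the robot touches nothing.
It fails at once if the blue padlock is moved by more than 30 mm or knocked over (distance of blue_lock from where it was at the start of the episode above 0.03 m or angle between blue_lock's own z axis and vertical above 0.5 rad).
It also fails if it takes over 40 s, if anything falls off the work surface, if the arm or the gripper's body presses on something with over 40 N, if the wrist force passes 120 N, or if a joint passes its speed limit or range.

## Working session

There is one attempt and no reset: what is moved stays moved. The work goes in short steps, Python scripts to look and compute and a tool call to move; the robot and the scene stay as the last step left them, time stands still between calls to the robot, and variables do not carry over. Pictures are saved under pics/ and viewed, at most 10 in all, crops included, and the job is handed in when it is done.

Besides the shell and the picture viewer there is one more tool, called after ">>>" as name(argument=value, ...), one argument or row to a line, values as JSON. carry_out: Moves the arm, as the interface text tells. Its arguments: {"type":"object","properties":{"plan":{"type":"array","items":{"type":"object","properties":{"x":{"type":"number"},"y":{"type":"number"},"z":{"type":"number"},"wx":{"type":"number"},"wy":{"type":"number"},"wz":{"type":"number"}}}},"jaw":{"type":"number"},"force":{"type":"number"}},"required":["plan"]}

```bash
mkdir -p pics; python3 - <<'E'
from rig import readout, vision
import cv2,numpy as np
for n in ("scene","side"):
    f=vision.grab_frame(n); cv2.imwrite(f"pics/{n}0.png",f["pixels"])
    print(n,f["fx"],f["fy"],f["cx"],f["cy"],[k for k in f]);print(np.round(f["pose"],3).tolist())
s=readout.get_state();print(s)
E
```

```text
scene 511.25833589551456 511.25833589551456 311.4362524442387 229.93511429215383 ['pixels', 'fx', 'fy', 'cx', 'cy', 'pose']
[[0.661, 0.353, -0.662, -0.096], [-0.75, 0.289, -0.595, -0.694], [-0.019, 0.89, 0.456, 0.569], [0.0, 0.0, 0.0, 1.0]]
side 437.50974428895927 437.50974428895927 324.7970702069702 229.44305664614944 ['pixels', 'fx', 'fy', 'cx', 'cy', 'pose']
[[0.834, 0.301, -0.463, 0.136], [-0.552, 0.43, -0.715, -0.757], [-0.016, 0.851, 0.524, 0.57], [0.0, 0.0, 0.0, 1.0]]
{'time': 0.1, 'q': array([ 1.02249620e+00,  5.28362402e-01,  1.43374892e+00, -1.20159956e-05,
        1.18138587e+00, -1.78484962e-01]), 'joint_vel': array([ 0.00128729, -0.00210304, -0.0031708 ,  0.00028059, -0.0014513 ,
        0.00089174]), 'joint_efforts': array([-5.22192186e-04, -4.40986776e+01, -1.77150840e+01,  6.34365133e-02,
        5.33846312e-02, -6.44284455e-05]), 'ee_pos': array([0.22552923, 0.58220299, 0.22168415]), 'ee_rot': array([ 1.83853362e-01,  9.82953221e-01, -8.92055495e-04, -3.33287569e-04]), 'ft_force': array([ 0.21798802,  0.66642499, -0.28295964]), 'ft_torque': array([-0.04030217,  0.01486477, -0.02457466]), 'finger_force': 0.0, 'gripper_width': 1.0007760952263802}
```

View pics/scene0.png

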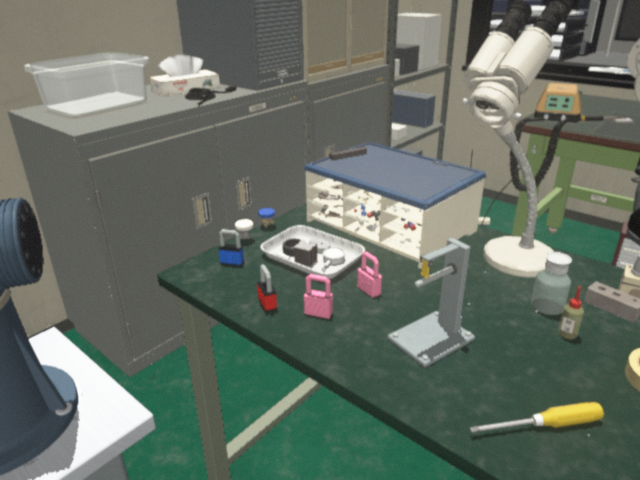

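View pics/side0.png

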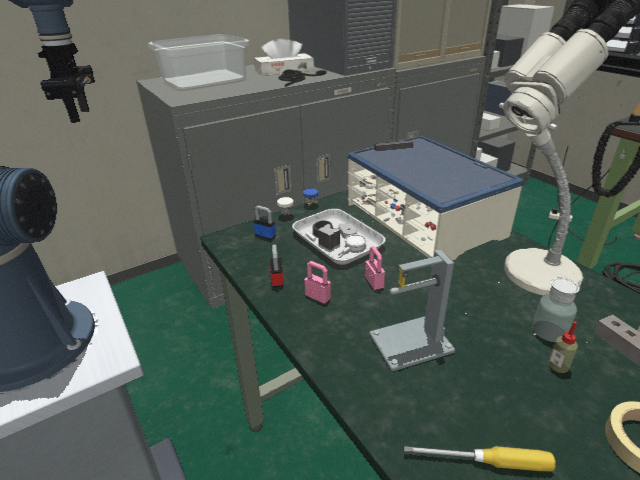

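The red padlock is at scene (267,290) and side (277,268). Pink look-alikes are at scene (319,297) and (369,275), and the blue one is at (231,248). The saturated red body fits the description. I'll confirm it in an enlarged crop together with the stand.

```bash
cat > h.py <<'E'
import numpy as np,cv2
from rig import readout, vision
def proj(f,P):
    P=np.atleast_2d(P);T=np.linalg.inv(f["pose"]);c=P@T[:3,:3].T+T[:3,3]
    return np.c_[f["cx"]+f["fx"]*c[:,0]/-c[:,2], f["cy"]+f["fy"]*c[:,1]/c[:,2]]
def crop(im,u,v,w,h,s): return cv2.resize(im[v:v+h,u:u+w],None,fx=s,fy=s,interpolation=cv2.INTER_CUBIC)
def place(L,xyyaw,z=0):
    x,y,a=xyyaw;c,s=np.cos(a),np.sin(a);L=np.atleast_2d(L)
    return np.c_[x+c*L[:,0]-s*L[:,1],y+s*L[:,0]+c*L[:,1],z+L[:,2]]
E
python3 - <<'E'
from h import *
a=cv2.imread("pics/scene0.png");b=cv2.imread("pics/side0.png")
top=np.hstack([crop(a,240,255,50,60,5)[:300,:250],crop(a,380,230,110,60,5)])
t1=np.hstack([crop(a,245,255,40,60,5),crop(a,384,235,100,130,3)[:390]][0:1])
r=np.zeros((600,800,3),np.uint8)
r[:300,:200]=t1
r[300:600,:200]=crop(b,257,235,40,60,5)
A=crop(a,384,235,96,132,3);r[:396,205:205+288]=A
B=crop(b,366,245,100,128,3);r[:384,498:798]=B
cv2.imwrite("pics/c1.png",r)
E
```

```text
(no output)
```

View pics/c1.png

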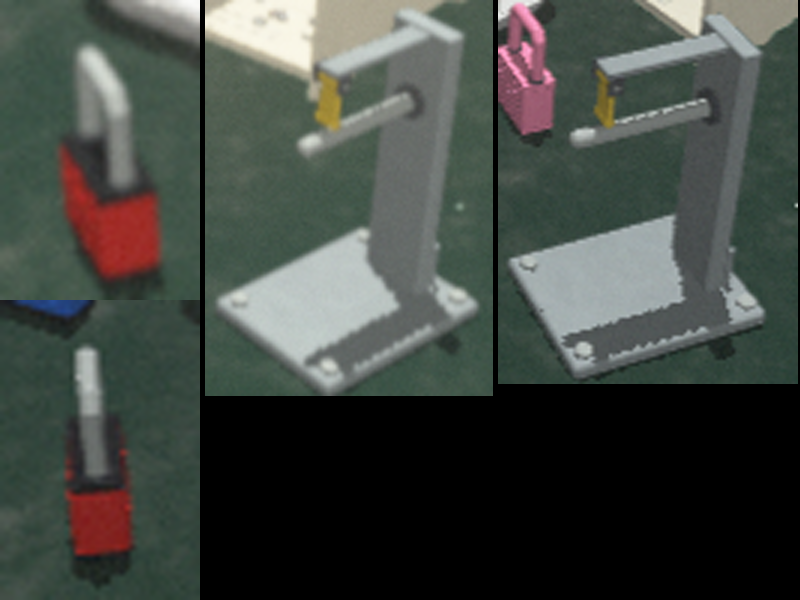

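```bash
cat > fit1.py <<'E'
from h import *
from scipy.optimize import least_squares
fs={n:vision.grab_frame(n) for n in("scene","side")}
def fit(L,obs,x0):
    def r(p):
        P=place(L,p);return np.concatenate([(proj(fs[n],P[i])-uv).ravel() for n,i,uv in obs])
    s=least_squares(r,x0,loss="soft_l1");return s.x,np.abs(r(s.x)).reshape(-1,2).round(1).tolist()
S=np.array([[-60,45,10],[-60,-45,10],[60,-45,10],[60,45,10],[-49,0,130]])/1e3
o=[("scene",i,np.array(u)) for i,u in enumerate([(388.3,335.7),(424,363),(475,336.7),(436.3,312.3),(420,283)])]
o+=[("side",i,np.array(u)) for i,u in enumerate([(370,332.7),(393.3,368.3),(454.3,350),(425,316.7),(394,290.7)])]
print("station",*fit(S,o,[.6,0,.0]))
B=np.array([[-12,-25,0],[12,-25,0],[-12,-25,40],[12,-25,40],[-12,25,40],[12,25,40],[0,-18.5,80],[0,18.5,80]])/1e3
o=[("scene",i,np.array(u)) for i,u in [(0,(266,310.5)),(1,(276.6,308)),(2,(265,296)),(3,(276.4,293)),(4,(257.4,283.6))]]
o+=[("side",i,np.array(u)) for i,u in [(0,(272.4,286)),(1,(283.2,285)),(2,(271,273)),(3,(283,272.4)),(4,(271,258.6)),(5,(281.5,258))]]
for a in(-.7,-.3,.1): print("red",*fit(B,o,[.4,.2,a]))
E
python3 fit1.py
```

```text
station [ 0.55191154 -0.38281719 -0.23747555] [[0.5, 0.8], [2.8, 1.2], [1.7, 1.3], [0.4, 2.3], [3.2, 2.3], [1.2, 1.3], [0.8, 1.1], [2.3, 0.7], [3.1, 2.0], [3.6, 2.0]]
red [ 0.44598159 -0.09247863 -0.47568217] [[0.0, 2.2], [1.7, 1.7], [0.3, 1.2], [0.8, 1.1], [0.2, 2.5], [0.4, 2.2], [0.5, 2.2], [0.6, 0.5], [0.6, 0.8], [0.7, 0.5], [0.3, 0.7]]
red [ 0.44598159 -0.09247863 -0.47568251] [[0.0, 2.2], [1.7, 1.7], [0.3, 1.2], [0.8, 1.1], [0.2, 2.5], [0.4, 2.2], [0.5, 2.2], [0.6, 0.5], [0.6, 0.8], [0.7, 0.5], [0.3, 0.7]]
red [ 0.44598159 -0.09247863 -0.47568281] [[0.0, 2.2], [1.7, 1.7], [0.3, 1.2], [0.8, 1.1], [0.2, 2.5], [0.4, 2.2], [0.5, 2.2], [0.6, 0.5], [0.6, 0.8], [0.7, 0.5], [0.3, 0.7]]
```

>>> carry_out(
  plan=[
    {"x": -0.75, "y": -0.917},
    {"x": -0.75, "y": -0.917},
    {"x": -0.75, "y": -0.917},
    {"x": -0.75, "y": -0.917},
    {"x": -0.75, "y": -0.917},
    {"x": -0.75, "y": -0.917},
    {"x": -0.75, "y": -0.917},
    {"x": -0.75, "y": -0.917},
    {"x": -0.75, "y": -0.917},
    {"x": -0.75, "y": -0.917},
    {"x": -0.75, "y": -0.917},
    {"x": -0.75, "y": -0.917},
    {"wz": 0.76},
    {},
  ],
  jaw=100,
)

```text
invalid input
```

```bash
python3 - <<'E'
from h import *
f=vision.grab_frame("wrist");cv2.imwrite("pics/w1.png",f["pixels"])
print(f["pose"].round(3).tolist(),f["fx"],f["cx"],f["cy"]);s=readout.get_state();print(s["time"],s["ee_pos"],s["ee_rot"])
print(proj(f,place(np.array([[0,18.5,80],[0,-18.5,80],[12,25,40],[12,-25,40],[-12,-25,40],[-12,25,40]])/1e3,[.446,-.0925,-.476])).round(0).tolist())
E
```

```text
[[0.361, -0.896, -0.259, 0.155], [0.932, 0.347, 0.102, 0.611], [-0.002, -0.279, 0.96, 0.384], [0.0, 0.0, 0.0, 1.0]] 356.83624403964313 314.7080946692323 238.60218131565892
0.25 [0.22574762 0.58245502 0.22209034] [ 1.83884054e-01  9.82947819e-01 -4.64324098e-04 -1.57523106e-04]
[[-116.0, 581.0], [-147.0, 578.0], [-75.0, 552.0], [-113.0, 549.0], [-117.0, 536.0], [-79.0, 539.0]]
```

View pics/w1.png

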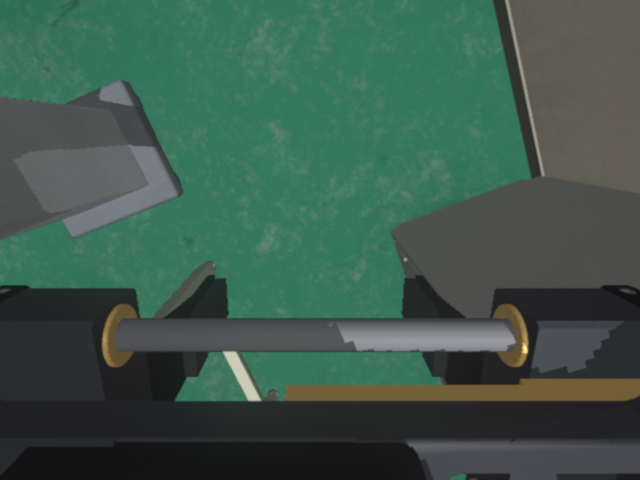

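The wrist picture is from the start pose, because the move was refused. It shows the fingers at the bottom with image-up along tool +x. I'll resend with every key filled in.

>>> carry_out(
  plan=[
    {"x": -0.75, "y": -0.917, "z": 0, "wx": 0, "wy": 0, "wz": 0},
    {"x": -0.75, "y": -0.917, "z": 0, "wx": 0, "wy": 0, "wz": 0},
    {"x": -0.75, "y": -0.917, "z": 0, "wx": 0, "wy": 0, "wz": 0},
    {"x": -0.75, "y": -0.917, "z": 0, "wx": 0, "wy": 0, "wz": 0},
    {"x": -0.75, "y": -0.917, "z": 0, "wx": 0, "wy": 0, "wz": 0},
    {"x": -0.75, "y": -0.917, "z": 0, "wx": 0, "wy": 0, "wz": 0},
    {"x": -0.75, "y": -0.917, "z": 0, "wx": 0, "wy": 0, "wz": 0},
    {"x": -0.75, "y": -0.917, "z": 0, "wx": 0, "wy": 0, "wz": 0},
    {"x": -0.75, "y": -0.917, "z": 0, "wx": 0, "wy": 0, "wz": 0},
    {"x": -0.75, "y": -0.917, "z": 0, "wx": 0, "wy": 0, "wz": 0},
    {"x": -0.75, "y": -0.917, "z": 0, "wx": 0, "wy": 0, "wz": 0},
    {"x": -0.75, "y": -0.917, "z": 0, "wx": 0, "wy": 0, "wz": 0},
    {"x": 0, "y": 0, "z": 0, "wx": 0, "wy": 0, "wz": 0.76},
    {"x": 0, "y": 0, "z": 0, "wx": 0, "wy": 0, "wz": 0},
  ],
  jaw=100,
)

```text
time: 2.0
ee_pos: [0.4464, -0.0935, 0.2224]
ee_rot: [0.236, 0.972, 0.0, -0.0]
ft_force: [-0.7, 0.1, 0.9]
gripper_width: 1.001
finger_force: 0.0
```

```bash
python3 - <<'E'
from h import *
f=vision.grab_frame("wrist");im=f["pixels"].copy()
p=proj(f,place(np.array([[0,18.5,80],[0,-18.5,80],[12,25,40],[12,-25,40],[-12,-25,40],[-12,25,40]])/1e3,[.446,-.0925,-.476]))
print(p.round(0).tolist());cv2.imwrite("pics/w2raw.png",im)
for q in p: cv2.circle(im,tuple(q.astype(int)),2,(0,255,0),-1)
cv2.imwrite("pics/w2.png",im)
E
```

```text
[[336.0, 225.0], [294.0, 225.0], [340.0, 227.0], [290.0, 227.0], [289.0, 203.0], [340.0, 203.0]]
```

View pics/w2.png

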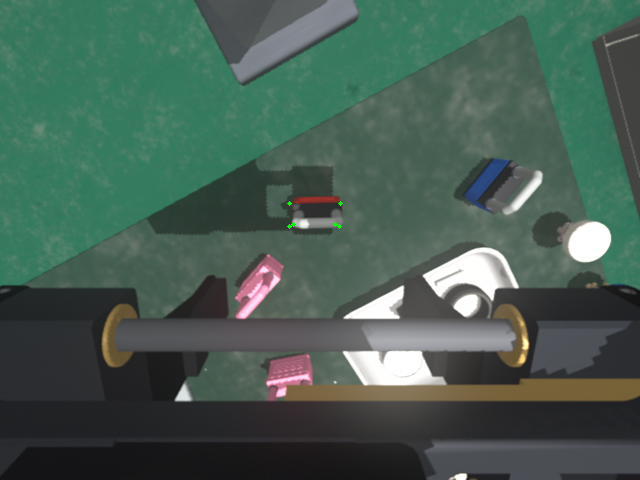

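The wrist view shows the red lock at (318,213), about 2 px right of prediction. Shift +2 mm along tool y, then descend to TCP z ≈ 0.05 and grip.

>>> carry_out(
  plan=[
    {"x": 0, "y": 0.04, "z": 0.9, "wx": 0, "wy": 0, "wz": 0},
    {"x": 0, "y": 0, "z": 0.9, "wx": 0, "wy": 0, "wz": 0},
    {"x": 0, "y": 0, "z": 0.8, "wx": 0, "wy": 0, "wz": 0},
    {"x": 0, "y": 0, "z": 0.5, "wx": 0, "wy": 0, "wz": 0},
    {"x": 0, "y": 0, "z": 0.34, "wx": 0, "wy": 0, "wz": 0},
    {"x": 0, "y": 0, "z": 0, "wx": 0, "wy": 0, "wz": 0},
    {"x": 0, "y": 0, "z": 0, "wx": 0, "wy": 0, "wz": 0},
  ],
)

```text
time: 2.92
ee_pos: [0.4478, -0.0907, 0.0511]
ee_rot: [0.235, 0.972, -0.0, 0.0]
ft_force: [0.1, 0.5, 0.6]
gripper_width: 0.996
finger_force: 0.0
```

>>> carry_out(
  plan=[
    {"x": 0, "y": 0, "z": 0, "wx": 0, "wy": 0, "wz": 0},
    {"x": 0, "y": 0, "z": 0, "wx": 0, "wy": 0, "wz": 0},
    {"x": 0, "y": 0, "z": 0, "wx": 0, "wy": 0, "wz": 0},
    {"x": 0, "y": 0, "z": 0, "wx": 0, "wy": 0, "wz": 0},
    {"x": 0, "y": 0, "z": 0, "wx": 0, "wy": 0, "wz": 0},
    {"x": 0, "y": 0, "z": 0, "wx": 0, "wy": 0, "wz": 0},
  ],
  jaw=0,
  force=35,
)

```text
time: 3.68
ee_pos: [0.4475, -0.0912, 0.0506]
ee_rot: [0.236, 0.972, -0.0, 0.0]
ft_force: [-0.3, -1.0, 1.0]
gripper_width: 0.518
finger_force: 35.0
```

>>> carry_out(
  plan=[
    {"x": 0, "y": 0, "z": -0.4, "wx": 0, "wy": 0, "wz": 0},
    {"x": 0, "y": 0, "z": -1, "wx": 0, "wy": 0, "wz": 0},
    {"x": 0, "y": 0, "z": -1, "wx": 0, "wy": 0, "wz": 0},
    {"x": -0.45, "y": -0.78, "z": 0, "wx": 0, "wy": 0, "wz": 0},
    {"x": -0.45, "y": -0.78, "z": 0, "wx": 0, "wy": 0, "wz": 0},
    {"x": -0.45, "y": -0.78, "z": 0, "wx": 0, "wy": 0, "wz": 0},
    {"x": -0.45, "y": -0.78, "z": 0, "wx": 0, "wy": 0, "wz": 0},
    {"x": -0.45, "y": -0.78, "z": 0, "wx": 0, "wy": 0, "wz": 0},
    {"x": -0.45, "y": -0.78, "z": 0, "wx": 0, "wy": 0, "wz": 0},
    {"x": 0, "y": 0, "z": 0, "wx": 0, "wy": 0, "wz": -0.57},
    {"x": 0, "y": 0, "z": 0, "wx": 0, "wy": 0, "wz": -0.57},
    {"x": 0, "y": 0, "z": 0, "wx": 0, "wy": 0, "wz": -0.57},
    {"x": 0, "y": 0, "z": 0, "wx": 0, "wy": 0, "wz": 0},
  ],
)

```text
time: 5.3
ee_pos: [0.4598, -0.3604, 0.1698]
ee_rot: [0.119, 0.993, 0.001, -0.001]
ft_force: [-0.1, -0.0, -2.2]
gripper_width: 0.514
finger_force: 35.0
```

```bash
python3 - <<'E'
from h import *
r=np.zeros((600,800,3),np.uint8)
B=np.array([[-12,-25,0],[12,-25,0],[-12,-25,40],[12,-25,40],[-12,25,40],[0,-18.5,80],[0,18.5,80]])/1e3
s=readout.get_state();print(s["time"],s["ee_pos"],s["ee_rot"],s["gripper_width"])
q=s["ee_rot"];a=2*np.arctan2(q[1],q[0])-np.pi
S=np.array([[-60,45,10],[-60,-45,10],[60,-45,10],[60,45,10],[-49,0,130],[-34,7,174],[-34,-7,174],[35,0,130]])/1e3
for k,n in enumerate(("scene","side")):
    f=vision.grab_frame(n);im=f["pixels"];cv2.imwrite(f"pics/{n}1.png",im)
    P=np.vstack([proj(f,place(B,[s["ee_pos"][0],s["ee_pos"][1],a],s["ee_pos"][2]-.0506)),proj(f,place(S,[.552,-.383,-.2375]))])
    o=[(340,225),(335,245)][k];c=crop(im,*o,133,133,3)
    print(n,P.round(1).tolist())
    for p in P: cv2.circle(c,tuple(((p-o)*3).astype(int)),2,(0,255,0),-1)
    r[:399,k*400:k*400+399]=c
cv2.imwrite("pics/c2.png",r[:400])
E
```

```text
5.3 [ 0.45978137 -0.36044485  0.16979176] [ 1.18850022e-01  9.92911761e-01  6.74908232e-04 -6.72797384e-04] 0.5139647514030301
scene [[400.3, 312.1], [412.1, 306.4], [402.0, 289.2], [414.1, 283.7], [378.5, 274.3], [406.7, 260.6], [388.8, 250.3], [387.9, 334.9], [426.9, 364.3], [476.8, 335.4], [436.8, 310.0], [416.9, 285.3], [422.7, 255.9], [429.5, 259.6], [453.8, 268.3]]
side [[362.5, 317.7], [377.3, 313.7], [363.3, 296.8], [378.5, 292.9], [349.9, 276.7], [370.1, 270.0], [359.5, 255.8], [368.9, 331.5], [392.6, 369.5], [456.7, 349.3], [428.3, 314.8], [390.5, 292.8], [399.0, 265.2], [403.5, 270.4], [437.6, 280.6]]
```

View pics/c2.png

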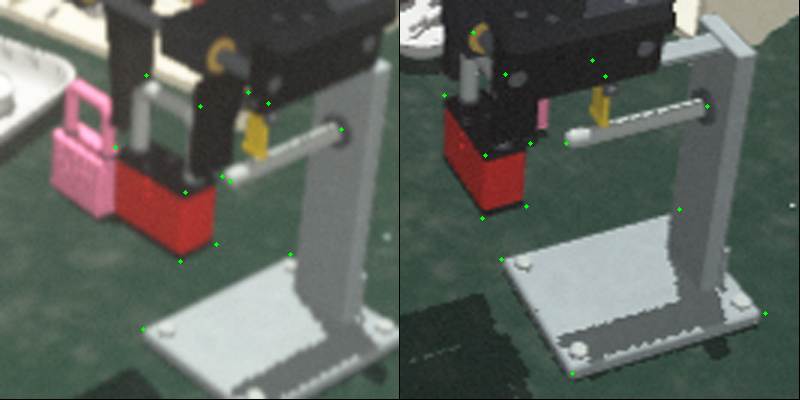

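The crop shows the lock held straight in front of the peg. The peg tip is at scene (415,284) and side (390,291), and predictions match within about 2 px. Next I lower the lock to insertion height and advance to just before the tip.

>>> carry_out(
  plan=[
    {"x": 0, "y": 0, "z": 0.44, "wx": 0, "wy": 0, "wz": 0},
    {"x": 0, "y": 0, "z": 0.44, "wx": 0, "wy": 0, "wz": 0},
    {"x": -0.35, "y": 0, "z": 0, "wx": 0, "wy": 0, "wz": 0},
    {"x": -0.35, "y": 0, "z": 0, "wx": 0, "wy": 0, "wz": 0},
    {"x": 0, "y": 0, "z": 0, "wx": 0, "wy": 0, "wz": 0},
    {"x": 0, "y": 0, "z": 0, "wx": 0, "wy": 0, "wz": 0},
  ],
)

```text
time: 6.15
ee_pos: [0.4935, -0.3685, 0.1263]
ee_rot: [0.118, 0.993, 0.0, -0.001]
ft_force: [-0.1, 0.2, -2.0]
gripper_width: 0.517
finger_force: 35.0
```

```bash
python3 - <<'E'
from h import *
r=np.zeros((400,800,3),np.uint8)
s=readout.get_state();print(s["time"],s["ee_pos"],s["ft_force"])
for k,n in enumerate(("scene","side")):
    f=vision.grab_frame(n);im=f["pixels"]
    o=[(365,225),(345,235)][k]
    r[:400,k*400:k*400+400]=crop(im,*o,100,100,4)
cv2.imwrite("pics/c3.png",r)
E
```

```text
6.15 [ 0.49349082 -0.36854391  0.12626462] [-0.11601232  0.24947924 -1.99621106]
```

View pics/c3.png

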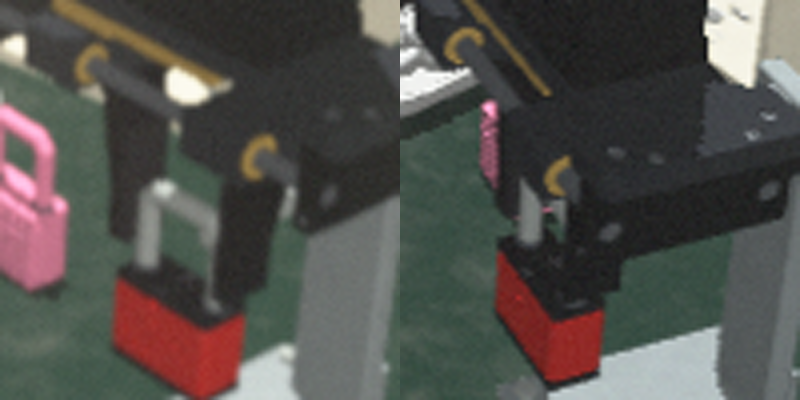

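The lock is aligned in front of the peg, but the finger hides the tip. I'll advance gently and watch the forces.

>>> carry_out(
  plan=[
    {"x": -0.1, "y": 0, "z": 0, "wx": 0, "wy": 0, "wz": 0},
    {"x": -0.1, "y": 0, "z": 0, "wx": 0, "wy": 0, "wz": 0},
    {"x": -0.1, "y": 0, "z": 0, "wx": 0, "wy": 0, "wz": 0},
    {"x": -0.1, "y": 0, "z": 0, "wx": 0, "wy": 0, "wz": 0},
    {"x": 0, "y": 0, "z": 0, "wx": 0, "wy": 0, "wz": 0},
  ],
)

```text
time: 6.88
ee_pos: [0.5142, -0.374, 0.1265]
ee_rot: [0.118, 0.993, -0.0, 0.0]
ft_force: [-0.8, 1.0, -1.9]
gripper_width: 0.519
finger_force: 35.0
```

>>> carry_out(
  plan=[
    {"x": -0.1, "y": 0, "z": 0, "wx": 0, "wy": 0, "wz": 0},
    {"x": -0.1, "y": 0, "z": 0, "wx": 0, "wy": 0, "wz": 0},
    {"x": -0.1, "y": 0, "z": 0, "wx": 0, "wy": 0, "wz": 0},
    {"x": -0.1, "y": 0, "z": 0, "wx": 0, "wy": 0, "wz": 0},
    {"x": -0.1, "y": 0, "z": 0, "wx": 0, "wy": 0, "wz": 0},
    {"x": 0, "y": 0, "z": 0, "wx": 0, "wy": 0, "wz": 0},
  ],
)

```text
time: 7.62
ee_pos: [0.5386, -0.3799, 0.1266]
ee_rot: [0.118, 0.993, -0.0, 0.0]
ft_force: [0.4, -0.4, -1.0]
gripper_width: 0.516
finger_force: 35.0
```

>>> carry_out(
  plan=[
    {"x": -0.1, "y": 0, "z": 0, "wx": 0, "wy": 0, "wz": 0},
    {"x": -0.1, "y": 0, "z": 0, "wx": 0, "wy": 0, "wz": 0},
    {"x": -0.1, "y": 0, "z": 0, "wx": 0, "wy": 0, "wz": 0},
    {"x": -0.1, "y": 0, "z": 0, "wx": 0, "wy": 0, "wz": 0},
    {"x": 0, "y": 0, "z": 0, "wx": 0, "wy": 0, "wz": 0},
  ],
)

```text
time: 8.25
ee_pos: [0.558, -0.3846, 0.1266]
ee_rot: [0.118, 0.993, -0.0, 0.0]
ft_force: [0.5, -0.3, -1.7]
gripper_width: 0.514
finger_force: 35.0
```

```bash
python3 - <<'E'
from h import *
r=np.zeros((400,800,3),np.uint8)
s=readout.get_state();print(s["time"],s["ee_pos"],s["ft_force"])
d=s["ee_pos"][:2]-[.552,-.383];c,n_=np.cos(-.2375),np.sin(-.2375);print("stn x,y",c*d[0]+n_*d[1],-n_*d[0]+c*d[1])
for k,n in enumerate(("scene","side")):
    f=vision.grab_frame(n);im=f["pixels"]
    o=[(385,225),(370,235)][k]
    r[:400,k*400:k*400+400]=crop(im,*o,100,100,4)
cv2.imwrite("pics/c4.png",r)
E
```

```text
8.25 [ 0.55800152 -0.38461102  0.12658261] [ 0.54954474 -0.33545989 -1.70218337]
stn x,y 0.00621208629720657 -0.00015380210467686958
```

View pics/c4.png

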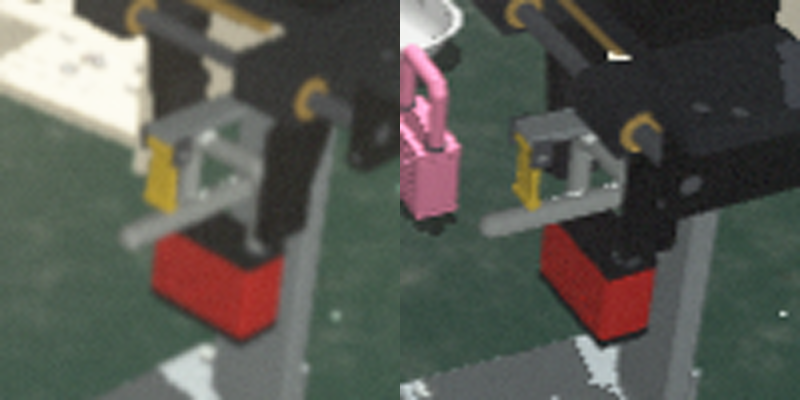

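The flap (scene crop 160,175) hangs shut in front of the shackle, and the peg passes through the window. Now lower the lock onto the peg.

>>> carry_out(
  plan=[
    {"x": 0, "y": 0, "z": 0.08, "wx": 0, "wy": 0, "wz": 0},
    {"x": 0, "y": 0, "z": 0.08, "wx": 0, "wy": 0, "wz": 0},
    {"x": 0, "y": 0, "z": 0.06, "wx": 0, "wy": 0, "wz": 0},
    {"x": 0, "y": 0, "z": 0, "wx": 0, "wy": 0, "wz": 0},
    {"x": 0, "y": 0, "z": 0, "wx": 0, "wy": 0, "wz": 0},
  ],
)

```text
time: 8.98
ee_pos: [0.5575, -0.3845, 0.1156]
ee_rot: [0.118, 0.993, -0.0, 0.0]
ft_force: [-0.0, -0.5, -1.8]
gripper_width: 0.514
finger_force: 35.0
```

>>> carry_out(
  plan=[
    {"x": 0, "y": 0, "z": 0.02, "wx": 0, "wy": 0, "wz": 0},
    {"x": 0, "y": 0, "z": 0, "wx": 0, "wy": 0, "wz": 0},
  ],
)

```text
time: 9.22
ee_pos: [0.5575, -0.3845, 0.1146]
ee_rot: [0.118, 0.993, -0.0, 0.0]
ft_force: [-0.1, 0.5, -2.5]
gripper_width: 0.516
finger_force: 35.0
```

>>> carry_out(
  plan=[
    {"x": 0, "y": 0, "z": 0.02, "wx": 0, "wy": 0, "wz": 0},
    {"x": 0, "y": 0, "z": 0, "wx": 0, "wy": 0, "wz": 0},
  ],
)

```text
time: 9.48
ee_pos: [0.5576, -0.3846, 0.1138]
ee_rot: [0.118, 0.993, -0.0, 0.0]
ft_force: [-0.1, 0.2, -0.9]
gripper_width: 0.516
finger_force: 35.0
```

At contact height, so release.

>>> carry_out(
  plan=[
    {"x": 0, "y": 0, "z": 0, "wx": 0, "wy": 0, "wz": 0},
    {"x": 0, "y": 0, "z": 0, "wx": 0, "wy": 0, "wz": 0},
    {"x": 0, "y": 0, "z": 0, "wx": 0, "wy": 0, "wz": 0},
    {"x": 0, "y": 0, "z": 0, "wx": 0, "wy": 0, "wz": 0},
    {"x": 0, "y": 0, "z": 0, "wx": 0, "wy": 0, "wz": 0},
    {"x": 0, "y": 0, "z": 0, "wx": 0, "wy": 0, "wz": 0},
  ],
  jaw=95,
)

```text
time: 10.22
ee_pos: [0.5575, -0.3845, 0.1136]
ee_rot: [0.118, 0.993, -0.0, 0.0]
ft_force: [-0.2, -0.2, 1.1]
gripper_width: 0.94
finger_force: 0.0
```

>>> carry_out(
  plan=[
    {"x": 0, "y": 0, "z": -0.2, "wx": 0, "wy": 0, "wz": 0},
    {"x": 0, "y": 0, "z": -0.4, "wx": 0, "wy": 0, "wz": 0},
    {"x": 0, "y": 0, "z": -0.8, "wx": 0, "wy": 0, "wz": 0},
    {"x": 0, "y": 0, "z": -1, "wx": 0, "wy": 0, "wz": 0},
    {"x": 1, "y": 0, "z": 0, "wx": 0, "wy": 0, "wz": 0},
    {"x": 1, "y": 0, "z": 0, "wx": 0, "wy": 0, "wz": 0},
    {"x": 0, "y": 0, "z": 0, "wx": 0, "wy": 0, "wz": 0},
    {"x": 0, "y": 0, "z": 0, "wx": 0, "wy": 0, "wz": 0},
    {"x": 0, "y": 0, "z": 0, "wx": 0, "wy": 0, "wz": 0},
    {"x": 0, "y": 0, "z": 0, "wx": 0, "wy": 0, "wz": 0},
    {"x": 0, "y": 0, "z": 0, "wx": 0, "wy": 0, "wz": 0},
    {"x": 0, "y": 0, "z": 0, "wx": 0, "wy": 0, "wz": 0},
    {"x": 0, "y": 0, "z": 0, "wx": 0, "wy": 0, "wz": 0},
    {"x": 0, "y": 0, "z": 0, "wx": 0, "wy": 0, "wz": 0},
  ],
)

```text
time: 11.98
ee_pos: [0.4603, -0.361, 0.2335]
ee_rot: [0.118, 0.993, 0.0, -0.0]
ft_force: [0.2, 0.7, 0.2]
gripper_width: 0.945
finger_force: 0.0
```

```bash
python3 - <<'E'
from h import *
r=np.zeros((400,800,3),np.uint8);p=None
for k,n in enumerate(("scene","side")):
    im=vision.grab_frame(n)["pixels"]
    o=[(385,225),(370,235)][k]
    r[:400,k*400:k*400+400]=crop(im,*o,100,100,4)
cv2.imwrite("pics/c5.png",r)
E
```

```text
(no output)
```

View pics/c5.png

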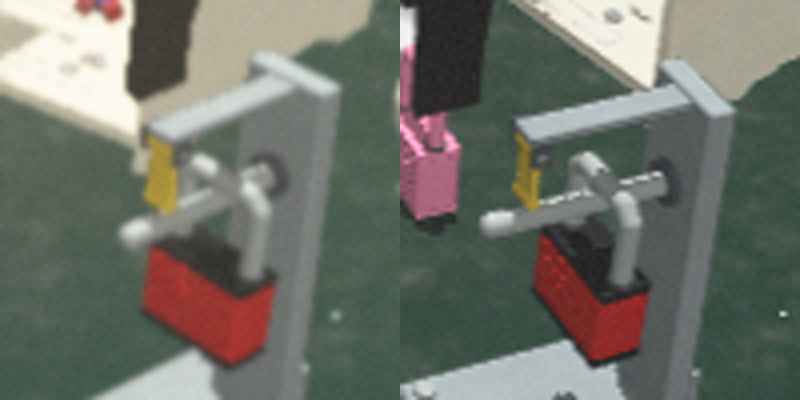

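The lock hangs on the peg behind the shut flap and the gripper is clear. I'll let any swing die out, then check that it is still and hand in.

>>> carry_out(
  plan=[
    {"x": 0, "y": 0, "z": 0, "wx": 0, "wy": 0, "wz": 0},
    {"x": 0, "y": 0, "z": 0, "wx": 0, "wy": 0, "wz": 0},
    {"x": 0, "y": 0, "z": 0, "wx": 0, "wy": 0, "wz": 0},
    {"x": 0, "y": 0, "z": 0, "wx": 0, "wy": 0, "wz": 0},
    {"x": 0, "y": 0, "z": 0, "wx": 0, "wy": 0, "wz": 0},
    {"x": 0, "y": 0, "z": 0, "wx": 0, "wy": 0, "wz": 0},
    {"x": 0, "y": 0, "z": 0, "wx": 0, "wy": 0, "wz": 0},
    {"x": 0, "y": 0, "z": 0, "wx": 0, "wy": 0, "wz": 0},
    {"x": 0, "y": 0, "z": 0, "wx": 0, "wy": 0, "wz": 0},
    {"x": 0, "y": 0, "z": 0, "wx": 0, "wy": 0, "wz": 0},
    {"x": 0, "y": 0, "z": 0, "wx": 0, "wy": 0, "wz": 0},
    {"x": 0, "y": 0, "z": 0, "wx": 0, "wy": 0, "wz": 0},
    {"x": 0, "y": 0, "z": 0, "wx": 0, "wy": 0, "wz": 0},
    {"x": 0, "y": 0, "z": 0, "wx": 0, "wy": 0, "wz": 0},
    {"x": 0, "y": 0, "z": 0, "wx": 0, "wy": 0, "wz": 0},
    {"x": 0, "y": 0, "z": 0, "wx": 0, "wy": 0, "wz": 0},
  ],
)

```text
time: 14.08
ee_pos: [0.4603, -0.361, 0.2335]
ee_rot: [0.118, 0.993, 0.0, -0.0]
ft_force: [0.2, -0.8, 0.8]
gripper_width: 0.95
finger_force: 0.0
```

```bash
python3 - <<'E'
from h import *
for i in range(12):
    im=vision.grab_frame("side")["pixels"].astype(int)[235:335,370:470]
    m=(im[...,2]>110)&(im[...,1]<70)&(im[...,0]<70)
    v,u=np.nonzero(m);print(len(u),u.mean().round(2),v.mean().round(2),u.min(),v.max())
E
```

```text
340 47.31 76.83 34 89
346 47.22 76.72 35 89
344 47.18 76.73 35 89
344 47.18 76.74 35 89
346 47.21 76.75 35 89
345 47.19 76.74 35 89
343 47.21 76.73 34 89
341 47.24 76.71 35 89
345 47.2 76.68 34 89
340 47.27 76.72 35 89
344 47.18 76.74 35 89
343 47.23 76.72 35 89
```

It is still.

```bash
python3 -c "
from rig import job
print(job.close_job())"
```

```text
the job is handed in; nothing more can be done
None
```

The red padlock hangs still on the peg behind the shut yellow flap, the gripper is clear, the blue padlock was left alone, and the job was handed in at about 15 s (no verdict was returned).

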